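# Put the round pastry cutters away in their tray

## Robot

A 6-joint arm with a two-finger parallel gripper is mounted at the origin on the work surface. World frame = base frame: x ahead of the robot, y to its left, z up, the work surface at z = 0. Lengths are in m, angles in rad, forces in N, time in s.
With the tool pointing down it reaches from about 0.25 to 0.775 m from the base axis. Payload 4 kg.
Tool frame: the origin (TCP) lies between the finger pads; the fingertips stand 14 mm ahead of it and the grasp point (between the pads) lies 5 mm behind it (tip_reach is the distance from the TCP to the fingertips, in m); z points along the fingers, y is the line along which they close (so a half turn about z gives the same grasp; the last joint's range is limited). The gripper opens to 94 mm and grips with 3 to 60 N. Pads are 16 mm wide; open, the fingers measure 119 mm over their backs; the gripper's body (75 mm by 177 mm) begins 78 mm behind the grasp point.
Start: joints at [-1.213, 0.087, 1.371, -0, 1.684, -0.103], TCP at [0.245, -0.493, 0.22] pointing down, gripper open.
Joint ranges: [-3.1, 3.1], [-0.76, 2.03], [0.27, 2.55], [-1.08, 4.22], [0.17, 2.65], [-2.57, 2.57]. Speed limits (rad/s): [2.79, 2.79, 3.14, 3.14, 3.14, 3.14].

## Interface

Orientations are given as [roll, pitch, yaw] about the fixed x, y, z axes, in that order (R = Rz(yaw) Ry(pitch) Rx(roll)).
In Python, from bench import * gives the robot as it stands. The module is installed in compiled form; this text tells all that it offers.
- The arm moves only by the tool servo_tool, never from a script. Its argument "targets" is a list of rows, each a list of 4 numbers: the shift along the tool's x, y, z in cm, then the turn about the tool's z in degrees. A call has 1 to 8 rows; each row is the pose to reach, as a shift and turn from the pose commanded when the call began, along the tool's axes at that moment; what a row does not reach only later rows make up. A row lasts 1/8 s, in which the tool goes at most 62.5 mm and 10.7 degrees, less where a joint would pass 70% of its speed; a pose out of reach is approached as far as the arm can. A call with a gripper value outside its range is refused whole. "claw" is the closure in counts, from 0 (fully open) to 255 (shut), set as the call begins (left out, the last holds). The fingers move at their own pace and stop on an object; the grip force is fixed at half the most. Time passes only in rows, so rows that repeat a pose let the fingers close. It gives the time, the measured TCP pose, the force, the opening and the grip force at its end, in the units of the state.
- get_obs(): the state, without advancing time (a new reading comes with each control period).
- snapshot(name): name is "side" or "top"; returns the picture (400x640x3 uint8, blue, green, red); there is no depth.
- camera_model(name): a dict with "camera_matrix" (3x3 intrinsics, pixels), "k1" (the pictures are not rectified: a ray, as slopes to the right and down, at radius r is drawn at 1 + k1 r^2 times it, then the intrinsics apply), "camera_from_world" (4x4, takes a point from world to camera coordinates). Camera axes: x right, y up, looking along -z (the intrinsics and any distortion apply to the point x, -y, -z); pixel columns grow to the right and rows downward; lengths in m; the calibration is good to about 2 mm. A picture is of the moment at which its call begins. camera_model takes no time and is no camera call.
- close_job(): hands the job in; it is judged then, once.
The state is a dict: "time": time; "joint_positions": joint angles; "qvel": joint speeds; "joint_torque": joint torques, N m; "tool_pos": TCP position; "ee_rot": TCP orientation; "wrist_force": force on the tool from outside, world axes, zero at the start; "wrist_torque": the same for the moment, N m; "width": finger opening in m; "finger_force": force on a finger pad.
Only numpy, scipy, OpenCV 4.12 (cv2) and the standard library are available. Lean on these libraries where they do the work, as an engineer would, in place of code of your own. Each camera call takes 0.05 s, during which the arm holds its last target. There are 200 camera calls.

## Task

Put the three plain round pastry cutters away in the storage tray, each upright and flat in the white nest made for its size: the largest in the widest nest, the middle one in the middle nest, the smallest in the narrowest. Leave the fluted cutter and the square cutter standing where they are on the board.

Things in the scene. Friction and masses are not known exactly. Their poses are not given: they have to be found in the camera images.
- cutter_large: Largest plain round pastry cutter: an upright open stainless steel ring, outer diameter 66 mm, wall 3 mm, height 45 mm. It stands loose on a fixed wooden pastry board 12 mm thick. Origin: centre of its underside; z is the ring's axis, up
- cutter_medium: Middle-sized plain round pastry cutter: an upright open stainless steel ring, outer diameter 50 mm, wall 3 mm, height 45 mm. It stands loose on a fixed wooden pastry board 12 mm thick. Origin: centre of its underside; z is the ring's axis, up
- cutter_small: Smallest plain round pastry cutter: an upright open stainless steel ring, outer diameter 34 mm, wall 3 mm, height 45 mm. It stands loose on a fixed wooden pastry board 12 mm thick. Origin: centre of its underside; z is the ring's axis, up
- cutter_fluted: Look-alike: steel cutter with a scalloped (fluted) edge, 68 mm across, 45 mm high, standing loose on the same board; stays where it is. Origin: centre of its underside; z up
- cutter_square: Look-alike: square steel cutter, 50 by 50 mm, wall 3 mm, 45 mm high, standing loose on the same board; stays where it is. Origin: centre of its underside; z up, x and y along its sides
- tray: Shallow grey plastic storage tray, fixed to the worktop, 210 mm (x) by 220 mm (y), rim 15 mm high, wall and floor 3 mm; the three white nests stand in it, centres about 107 mm apart. Origin: centre of its underside, on the worktop; z up
- nest_wide: Widest nest of the storage tray: a fixed round white dish with a low rim, inner diameter 84 mm, outer 92 mm, rim 11 mm high, floor 3 mm thick, standing on the tray's 3 mm floor. The nests change places within the tray. Origin: centre of its underside (its floor is 3 mm above it, 6 mm above the worktop); z up
- nest_middle: Middle-sized nest of the storage tray: a fixed round white dish with a low rim, inner diameter 66 mm, outer 74 mm, rim 11 mm high, floor 3 mm thick, standing on the tray's 3 mm floor. The nests change places within the tray. Origin: centre of its underside (its floor is 3 mm above it, 6 mm above the worktop); z up
- nest_narrow: Narrowest nest of the storage tray: a fixed round white dish with a low rim, inner diameter 50 mm, outer 58 mm, rim 11 mm high, floor 3 mm thick, standing on the tray's 3 mm floor. The nests change places within the tray. Origin: centre of its underside (its floor is 3 mm above it, 6 mm above the worktop); z up
Mind the look-alikes: they are no part of the job. Leave any red look-alike of the cutter_fluted alone. Leave any red look-alike of the nest_narrow alone.

How it is judged:
At the end, for the whole second after the job is handed in: Each round cutter stands upright (within 0.1 rad) on the floor of the nest of its own size (underside within 4 mm of that floor, centre within 12 mm of the nest's centre), at rest (under 0.02 m/s); the fluted and the square cutter stand upright (within 0.1 rad) within 30 mm of where they started (horizontal distance between cutter_large and nest_wide below 0.012 m and z of cutter_large in the frame of nest_wide below 0.007 m and angle between each of cutter_large, cutter_medium, cutter_small, cutter_fluted, cutter_square's own z axis and vertical below 0.1 rad and linear speed of each of cutter_large, cutter_medium, cutter_small below 0.02 m/s and horizontal distance between cutter_medium and nest_middle below 0.012 m and z of cutter_medium in the frame of nest_middle below 0.007 m and horizontal distance between cutter_small and nest_narrow below 0.012 m and z of cutter_small in the frame of nest_narrow below 0.007 m and distance of each of cutter_fluted, cutter_square from where it was at the start of the episode below 0.03 m); the robot touches nothing.
It fails at once if the fluted cutter is moved more than 30 mm or tipped over (distance of cutter_fluted from where it was at the start of the episode above 0.03 m or angle between cutter_fluted's own z axis and vertical above 0.5 rad).
It fails at once if the square cutter is moved more than 30 mm or tipped over (distance of cutter_square from where it was at the start of the episode above 0.03 m or angle between cutter_square's own z axis and vertical above 0.5 rad).
It also fails if it takes over 74 s, if anything falls off the work surface, if the arm or the gripper's body presses on something with over 40 N, if the wrist force passes 120 N, or if a joint passes its speed limit or range.

## Working session

There is one attempt and no reset: what is moved stays moved. The work goes in short steps, Python scripts to look and compute and a tool call to move; the robot and the scene stay as the last step left them, time stands still between calls to the robot, and variables do not carry over. Pictures are saved under pics/ and viewed, at most 14 in all, crops included, and the job is handed in when it is done.

Besides the shell and the picture viewer there is one more tool, called after "Emit:" as name([rows], argument=value, ...), one row to a line, values as JSON. servo_tool: Moves the arm, as the interface text tells. Its arguments: {"type":"object","properties":{"targets":{"type":"array"},"claw":{"type":"number"}},"required":["targets"]}

```bash
mkdir -p pics; python3 - <<'E'
from bench import *
import cv2
for n in("top","side"):
    cv2.imwrite(f"pics/{n}0.png",snapshot(n))
    c=camera_model(n);print(c)
o=get_obs();print(o)
E
```

```text
{'camera_matrix': array([[494.90629544,   0.        , 320.41886248],
       [  0.        , 494.90629544, 201.22969536],
       [  0.        ,   0.        ,   1.        ]]), 'k1': -0.15461208555313452, 'camera_from_world': array([[ 1.77093026e-02, -9.99843125e-01,  3.26197715e-04,
        -5.61088366e-02],
       [ 9.77539121e-01,  1.73827763e-02,  2.10035964e-01,
        -5.03518603e-01],
       [-2.10008685e-01, -3.40071942e-03,  9.77693606e-01,
        -1.07758950e+00],
       [ 0.00000000e+00,  0.00000000e+00,  0.00000000e+00,
         1.00000000e+00]])}
{'camera_matrix': array([[364.0080842 ,   0.        , 322.37761619],
       [  0.        , 364.0080842 , 199.70106175],
       [  0.        ,   0.        ,   1.        ]]), 'k1': 0.0031311705870878887, 'camera_from_world': array([[-0.94614656, -0.32365267, -0.00745923,  0.47815158],
       [ 0.16363919, -0.49799964,  0.85159766, -0.14757097],
       [-0.27933655,  0.80451558,  0.5241429 , -0.57107581],
       [ 0.        ,  0.        ,  0.        ,  1.        ]])}
{'time': 0.1, 'joint_positions': array([-1.21310091e+00,  8.78706057e-02,  1.37207735e+00,  6.03871421e-06,
        1.68362601e+00, -1.03087453e-01]), 'qvel': array([ 0.00056259, -0.00228263, -0.00388287, -0.00047946, -0.00033291,
       -0.00045393]), 'joint_torque': array([ 2.65979375e-03, -3.41252339e+01, -3.03301156e+01,  7.20659201e-02,
        3.04878491e-02, -8.89058674e-05]), 'tool_pos': array([ 0.24439601, -0.49219407,  0.21844002]), 'ee_rot': array([-3.13962248e+00, -2.09856159e-04,  4.60783333e-01]), 'wrist_force': array([0.23768623, 0.10740665, 0.40428573]), 'wrist_torque': array([ 0.06641495,  0.02063162, -0.00540443]), 'finger_force': 0.0, 'width': 0.09394726382497696}
```

View pics/top0.png

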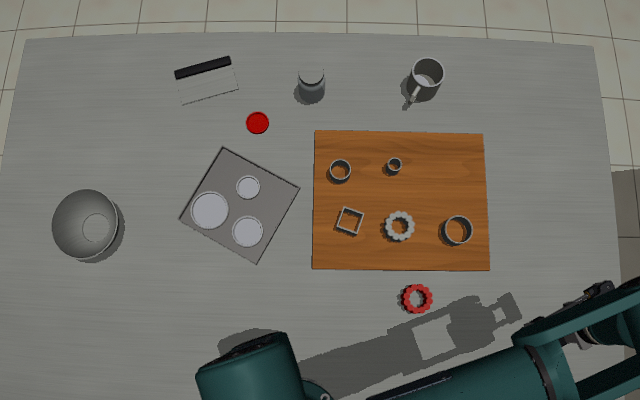

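View pics/side0.png

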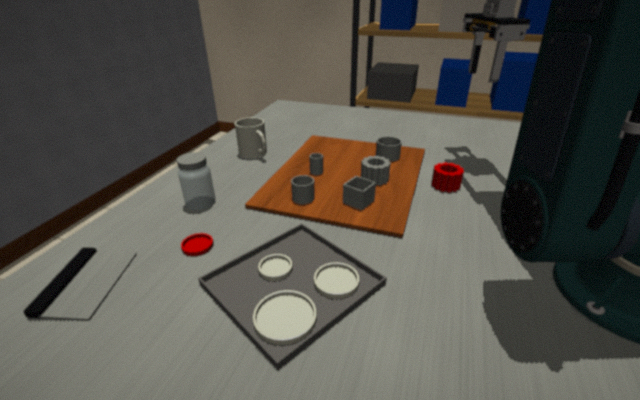

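```bash
cat > h.py <<'E'
from bench import *
import cv2, numpy as np
def cast(n,px,z):
    c=camera_model(n);d=(np.array(px,float)-c["camera_matrix"][:2,2])/c["camera_matrix"][0,0]
    s=d.copy()
    for _ in range(20): s=d/(1+c["k1"]*(s@s))
    T=c["camera_from_world"];R=T[:3,:3];o=-R.T@T[:3,3];v=R.T@np.array([s[0],-s[1],-1])
    return o+v*(z-o[2])/v[2]
def blobs(n,mask,z,lo=60):
    for k in cv2.findContours(mask.astype(np.uint8),cv2.RETR_EXTERNAL,cv2.CHAIN_APPROX_NONE)[0]:
        h=cv2.convexHull(k);a=cv2.contourArea(h)
        if a<lo: continue
        m=cv2.moments(h);p=(m["m10"]/a,m["m01"]/a)
        w=np.array([cast(n,q,z)[:2] for q in h[:,0]]);e=np.ptp(w,axis=0)
        print(n,np.round(p,1),"area",a,"xy",np.round(cast(n,p,z)[:2],4),"ext",np.round(e,3))
def tool(o=None):
    o=o or get_obs();print("t",o["time"],o["tool_pos"].round(4),o["ee_rot"].round(3),"w",round(o["width"],4),"F",o["wrist_force"].round(1))
def delta(p,z,cmd,yaw=0.461):
    d=np.array([*p[:2],z])-cmd;c,s=np.cos(yaw),np.sin(yaw)
    return np.round(100*np.array([c*d[0]+s*d[1],s*d[0]-c*d[1],-d[2]]),2)
E
python3 - <<'E'
from h import *
I={"top":cv2.imread("pics/top0.png"),"side":cv2.imread("pics/side0.png")}
boxes={"top":((320,475,140,265),(180,300,150,265)),"side":((285,405,138,215),(215,375,240,350))}
for n,im in I.items():
    hsv=cv2.cvtColor(im,cv2.COLOR_BGR2HSV)
    for i,(a,b,c,d) in enumerate(boxes[n]):
        m=np.zeros(im.shape[:2],bool);m[c:d,a:b]=1
        if i==0: m&=hsv[...,1]<110
        else: m&=hsv[...,2]>(190 if n=="top" else 170)
        print("cutters" if i==0 else "nests");blobs(n,m,.0345 if i==0 else .012)
E
```

```text
cutters
top [456.7 230. ] area 735.5 xy [ 0.4456 -0.3652] ext [0.071 0.075]
top [398.6 226.1] area 741.5 xy [ 0.453  -0.2288] ext [0.071 0.072]
top [349.5 220.6] area 549.0 xy [ 0.4639 -0.1149] ext [0.068 0.062]
top [339.5 170.7] area 417.5 xy [ 0.5829 -0.0907] ext [0.059 0.05 ]
top [393.3 165.7] area 207.0 xy [ 0.5978 -0.2183] ext [0.045 0.036]
nests
cutters
side [302.4 188.9] area 550.5 xy [ 0.5829 -0.093 ] ext [0.076 0.119]
side [316.  163.4] area 238.0 xy [ 0.5973 -0.2208] ext [0.06  0.114]
side [366.7 167.2] area 3306.0 xy [ 0.4739 -0.2391] ext [0.184 0.398]
side [292.8 146.1] area 284.5 xy [ 0.6934 -0.3023] ext [0.065 0.165]
nests
side [284.5 317.3] area 2020.5 xy [0.4866 0.2224] ext [0.087 0.078]
side [336.1 280.5] area 808.0 xy [0.4381 0.1284] ext [0.068 0.057]
side [274.8 267.3] area 358.5 xy [0.5449 0.1312] ext [0.048 0.041]
```

```bash
python3 - <<'E'
from h import *
im=cv2.imread("pics/top0.png");hsv=cv2.cvtColor(im,cv2.COLOR_BGR2HSV)
print(hsv[210,205:240,2],hsv[231,245,2])
for th in(150,165):
    m=np.zeros(im.shape[:2],bool);m[150:262,186:290]=1
    k=np.zeros(im.shape[:2],np.uint8);cv2.fillPoly(k,[np.array([[223,151],[296,188],[256,261],[183,217]])],1)
    blobs("top",m&(k>0)&(hsv[...,2]>th),.012)
im2=cv2.imread("pics/side0.png")
v=im2[...,2];m=np.zeros(v.shape,bool);m[240:350,215:375]=1
for th in(120,145): blobs("side",m&(v>th),.012)
cmd=np.array([.245,-.493,.22])
print(delta((.4456,-.3652),.15,cmd))
tool()
E
```

```text
[159 158 159 159 158 158 159 159 158 158 159 160 158 159 158 159 158 159
 159 158 159 150 145 112  96 111 109 109 107 109 109 108 109 109 110] 158
top [247.9 231.8] area 569.5 xy [0.437 0.122] ext [0.062 0.062]
top [209.7 210.5] area 859.0 xy [0.486 0.216] ext [0.08  0.079]
top [248.5 187.6] area 305.0 xy [0.5436 0.1257] ext [0.047 0.048]
side [228.6 334.1] area 909.0 xy [0.5474 0.2731] ext [0.091 0.065]
side [351.6 330.7] area 1841.0 xy [0.3895 0.2143] ext [0.082 0.121]
side [284.1 314.5] area 2553.5 xy [0.4892 0.218 ] ext [0.093 0.094]
side [336.  277.6] area 1188.5 xy [0.4401 0.1222] ext [0.075 0.076]
side [274.7 264.5] area 642.5 xy [0.5479 0.125 ] ext [0.059 0.06 ]
side [358.9 249.6] area 655.0 xy [0.4221 0.0417] ext [0.095 0.075]
side [232.7 249.4] area 747.5 xy [0.6368 0.1123] ext [0.092 0.094]
side [284.1 314.6] area 2432.0 xy [0.489  0.2181] ext [0.091 0.091]
side [336.  277.7] area 1108.0 xy [0.4401 0.1223] ext [0.073 0.072]
side [274.6 264.8] area 577.5 xy [0.5478 0.1256] ext [0.057 0.056]
[23.65 -2.52  7.  ]
t 0.1 [ 0.2444 -0.4922  0.2184] [-3.14  -0.     0.461] w 0.0939 F [0.2 0.1 0.4]
```

Emit:
servo_tool([
  [23.65,-2.5,7,0],
  [23.65,-2.5,7,0],
  [23.65,-2.5,7,0],
  [23.65,-2.5,7,0],
  [23.65,-2.5,7,0],
  [23.65,-2.5,7,0],
  [23.65,-2.5,7,0],
], claw=0)

```text
time: 0.98
tool_pos: [0.4444, -0.3664, 0.1502]
ee_rot: [3.14, 0.0, 0.459]
wrist_force: [-0.4, -0.9, 0.3]
width: 0.0939
finger_force: 0.0
```

Emit:
servo_tool([
  [0,0,5,0],
  [0,0,9,0],
  [0,0,10.7,0],
  [0,0,10.7,0],
  [0,0,10.7,0],
])

```text
time: 1.6
tool_pos: [0.4462, -0.3665, 0.0448]
ee_rot: [3.138, -0.001, 0.46]
wrist_force: [0.4, 0.3, -0.2]
width: 0.0936
finger_force: 0.0
```

Emit:
servo_tool([
  [0,0,0,0],
  [0,0,0,0],
  [0,0,0,0],
  [0,0,0,0],
  [0,0,0,0],
  [0,0,0,0],
  [0,0,0,0],
  [0,0,0,0],
], claw=255)

```text
time: 2.6
tool_pos: [0.4455, -0.3652, 0.043]
ee_rot: [3.141, -0.0, 0.461]
wrist_force: [-0.4, 1.0, 4.4]
width: 0.0647
finger_force: 29.8
```

```bash
python3 - <<'E'
from h import *
N=dict(w=(.4875,.217),m=(.4385,.122),n=(.5455,.1255));C=dict(w=(.4456,-.3652),m=(.5829,-.0917),n=(.5976,-.2195))
cur=np.array([.4457,-.3654,.15])
for a,b in((None,"w"),("w","m"),("m","n")):
    if a:
        print("to",b,delta(C[b],.15,np.array([*N[a],.15])))
    print("place",b,delta(N[b],.15,np.array([*C[b],.15])))
E
```

```text
place w [ 29.65 -50.28  -0.  ]
to m [-5.19 31.89 -0.  ]
place m [ -3.43 -25.56  -0.  ]
to n [-0.94 37.66 -0.  ]
place n [ 10.68 -33.22  -0.  ]
```

Emit:
servo_tool([
  [0,0,-3,0],
  [0,0,-7,0],
  [0,0,-10.7,0],
  [0,0,-10.7,0],
  [0,0,-10.7,0],
])

```text
time: 3.22
tool_pos: [0.4445, -0.3645, 0.1473]
ee_rot: [-3.139, 0.001, 0.461]
wrist_force: [0.2, -0.2, -1.5]
width: 0.0648
finger_force: 29.8
```

Emit:
servo_tool([
  [2,-3.4,0,0],
  [4.4,-7.5,0,0],
  [7,-11.9,0,0],
  [9.6,-16.3,0,0],
  [12.2,-20.7,0,0],
  [14.8,-25.1,0,0],
  [17.4,-29.5,0,0],
  [20,-33.9,0,0],
])

```text
time: 4.22
tool_pos: [0.4721, 0.0291, 0.1466]
ee_rot: [-3.139, 0.004, 0.461]
wrist_force: [1.0, 0.1, -1.6]
width: 0.0649
finger_force: 29.8
```

Emit:
servo_tool([
  [2.6,-4.4,0,0],
  [5.2,-8.8,0,0],
  [7.8,-13.2,0,0],
  [9.1,-15.5,0,0],
  [9.65,-16.4,0,0],
  [9.65,-16.4,0,0],
  [9.65,-16.4,0,0],
])

```text
time: 5.1
tool_pos: [0.487, 0.2161, 0.1488]
ee_rot: [3.141, 0.001, 0.459]
wrist_force: [-0.5, 0.3, -1.1]
width: 0.0648
finger_force: 29.8
```

Emit:
servo_tool([
  [0,0,4,0],
  [0,0,8,0],
  [0,0,10,0],
  [0,0,10.6,0],
  [0,0,10.9,0],
  [0,0,11.2,0],
  [0,0,11.2,0],
  [0,0,11.2,0],
])

```text
time: 6.1
tool_pos: [0.4876, 0.2174, 0.0381]
ee_rot: [3.141, -0.001, 0.461]
wrist_force: [-0.3, 0.4, -1.2]
width: 0.0648
finger_force: 29.8
```

Emit:
servo_tool([
  [0,0,0.1,0],
  [0,0,0.1,0],
  [0,0,0.1,0],
  [0,0,0.1,0],
  [0,0,0.1,0],
  [0,0,0.1,0],
], claw=0)

```text
time: 6.85
tool_pos: [0.4872, 0.2173, 0.0365]
ee_rot: [3.142, 0.0, 0.461]
wrist_force: [-0.1, -0.7, 0.7]
width: 0.0941
finger_force: 0.0
```

Emit:
servo_tool([
  [0,0,-3,0],
  [0,0,-8,0],
  [0,0,-11.3,0],
  [-0.9,5,-11.3,0],
  [-1.6,10,-11.3,0],
  [-2.5,15,-11.3,0],
  [-3.3,20,-11.3,0],
  [-4.1,25,-11.3,0],
])

```text
time: 7.85
tool_pos: [0.5619, -0.0265, 0.1496]
ee_rot: [3.141, -0.0, 0.461]
wrist_force: [0.3, -0.0, -0.1]
width: 0.0938
finger_force: 0.0
```

Emit:
servo_tool([
  [-0.5,4,0,0],
  [-1.1,6.9,0,0],
  [-1.1,6.9,0,0],
  [-1.1,6.9,0,0],
])

```text
time: 8.35
tool_pos: [0.5822, -0.0908, 0.1493]
ee_rot: [-3.141, 0.0, 0.461]
wrist_force: [0.1, 0.9, -0.2]
width: 0.0935
finger_force: 0.0
```

```bash
python3 - <<'E'
from h import *
tool()
for n in("top","side"): cv2.imwrite(f"pics/{n}1.png",snapshot(n))
a=cv2.imread("pics/top1.png")[120:290,160:500];b=cv2.imread("pics/side1.png")[120:370,190:460]
cv2.imwrite("pics/c1.png",np.vstack([cv2.resize(a,(600,300)),cv2.resize(b,(600,300))]))
E
```

```text
t 8.35 [ 0.5822 -0.0908  0.1493] [-3.141  0.     0.461] w 0.0935 F [ 0.1  0.9 -0.2]
```

View pics/c1.png

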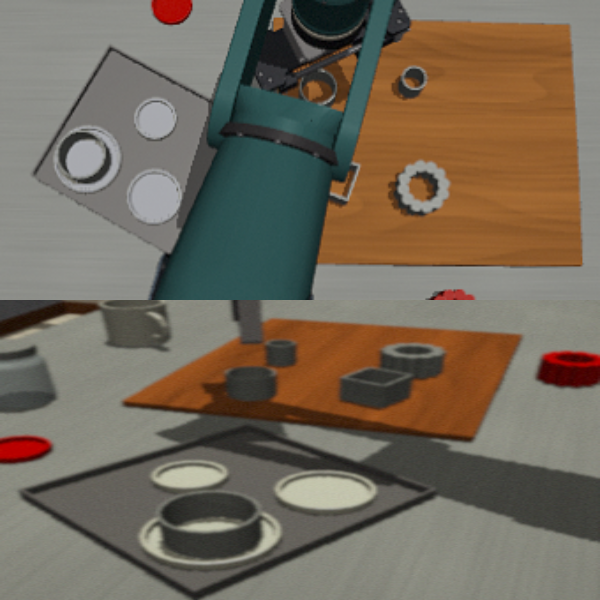

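The large ring sits flat and centred in the widest nest (side crop, about (210,525)). The medium ring is below the gripper.

Emit:
servo_tool([
  [0,0,5,0],
  [0,0,9,0],
  [0,0,10.7,0],
  [0,0,10.7,0],
  [0,0,10.7,0],
])

```text
time: 9.07
tool_pos: [0.584, -0.0916, 0.0447]
ee_rot: [3.139, -0.003, 0.461]
wrist_force: [0.1, -0.3, -0.6]
width: 0.0939
finger_force: 0.0
```

Emit:
servo_tool([
  [0,0,0,0],
  [0,0,0,0],
  [0,0,0,0],
  [0,0,0,0],
  [0,0,0,0],
  [0,0,0,0],
  [0,0,0,0],
  [0,0,0,0],
], claw=255)

```text
time: 10.07
tool_pos: [0.5824, -0.0916, 0.0424]
ee_rot: [3.142, 0.0, 0.461]
wrist_force: [0.0, -1.1, 0.3]
width: 0.0493
finger_force: 30.0
```

Emit:
servo_tool([
  [0,0,-3,0],
  [0,0,-7,0],
  [0,0,-10.7,0],
  [0,0,-10.7,0],
  [0,0,-10.7,0],
])

```text
time: 10.7
tool_pos: [0.5816, -0.0914, 0.1477]
ee_rot: [-3.14, 0.002, 0.461]
wrist_force: [-0.4, 0.3, -1.5]
width: 0.0496
finger_force: 30.0
```

Emit:
servo_tool([
  [-0.5,-3.5,0,0],
  [-1.1,-8,0,0],
  [-1.7,-13,0,0],
  [-2.4,-18,0,0],
  [-3,-22.5,0,0],
  [-3.4,-25.6,0,0],
  [-3.4,-25.6,0,0],
  [-3.4,-25.6,0,0],
])

```text
time: 11.7
tool_pos: [0.4377, 0.122, 0.1479]
ee_rot: [-3.142, 0.003, 0.461]
wrist_force: [0.2, -0.5, -0.9]
width: 0.0496
finger_force: 30.0
```

Emit:
servo_tool([
  [0,0,4,0],
  [0,0,8,0],
  [0,0,10,0],
  [0,0,10.6,0],
  [0,0,10.9,0],
  [0,0,11.2,0],
  [0,0,11.2,0],
  [0,0,11.2,0],
])

```text
time: 12.7
tool_pos: [0.4386, 0.1227, 0.0381]
ee_rot: [3.141, -0.001, 0.461]
wrist_force: [0.2, -0.3, -0.7]
width: 0.0492
finger_force: 30.0
```

Emit:
servo_tool([
  [0,0,0.1,0],
  [0,0,0.1,0],
  [0,0,0.1,0],
  [0,0,0.1,0],
  [0,0,0.1,0],
  [0,0,0.1,0],
  [0,0,0.1,0],
], claw=0)

```text
time: 13.58
tool_pos: [0.4382, 0.1226, 0.0364]
ee_rot: [3.141, 0.0, 0.461]
wrist_force: [-0.2, 0.2, 0.6]
width: 0.0942
finger_force: 0.0
```

Emit:
servo_tool([
  [0,0,-3,0],
  [0,0,-8,0],
  [0,0,-11.3,0],
  [0,5,-11.3,0],
  [-0.2,10,-11.3,0],
  [-0.4,15,-11.3,0],
  [-0.5,20,-11.3,0],
  [-0.6,25,-11.3,0],
])

```text
time: 14.58
tool_pos: [0.5445, -0.1055, 0.1495]
ee_rot: [3.142, -0.0, 0.461]
wrist_force: [0.7, 0.8, 0.2]
width: 0.094
finger_force: 0.0
```

Emit:
servo_tool([
  [-0.2,5,0,0],
  [-0.3,10,0,0],
  [-0.35,12.7,0,0],
  [-0.35,12.7,0,0],
  [-0.35,12.7,0,0],
])

```text
time: 15.2
tool_pos: [0.5969, -0.2184, 0.1492]
ee_rot: [-3.14, 0.0, 0.461]
wrist_force: [0.6, 0.8, 0.5]
width: 0.0939
finger_force: 0.0
```

```bash
python3 - <<'E'
from h import *
tool()
for n in("top","side"): cv2.imwrite(f"pics/{n}2.png",snapshot(n))
a=cv2.imread("pics/top2.png")[120:290,160:500];b=cv2.imread("pics/side2.png")[120:370,190:460]
cv2.imwrite("pics/c2.png",np.vstack([cv2.resize(a,(600,300)),cv2.resize(b,(600,300))]))
E
```

```text
t 15.2 [ 0.5969 -0.2184  0.1492] [-3.14   0.     0.461] w 0.0939 F [0.6 0.8 0.5]
```

View pics/c2.png

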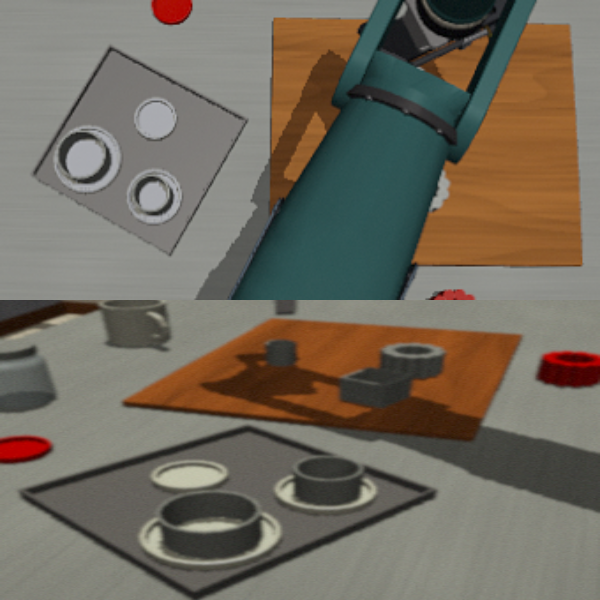

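The medium ring stands centred in the middle nest (side crop (328,480)), and the large one has not moved. Next is the small ring, in place under the gripper.

Emit:
servo_tool([
  [0,0,5,0],
  [0,0,9,0],
  [0,0,10.7,0],
  [0,0,10.7,0],
  [0,0,10.7,0],
])

```text
time: 15.92
tool_pos: [0.5987, -0.2197, 0.0449]
ee_rot: [3.138, -0.002, 0.461]
wrist_force: [-0.6, -0.5, 0.6]
width: 0.0938
finger_force: 0.0
```

Emit:
servo_tool([
  [0,0,0,0],
  [0,0,0,0],
  [0,0,0,0],
  [0,0,0,0],
  [0,0,0,0],
  [0,0,0,0],
  [0,0,0,0],
  [0,0,0,0],
], claw=255)

```text
time: 16.92
tool_pos: [0.5973, -0.2193, 0.0424]
ee_rot: [-3.142, 0.0, 0.461]
wrist_force: [-0.1, -0.4, 0.1]
width: 0.0335
finger_force: 30.0
```

Emit:
servo_tool([
  [0,0,-3,0],
  [0,0,-7,0],
  [0,0,-10.7,0],
  [0,0,-10.7,0],
  [0,0,-10.7,0],
])

```text
time: 17.55
tool_pos: [0.5966, -0.219, 0.1478]
ee_rot: [-3.14, 0.002, 0.461]
wrist_force: [-0.8, 0.2, -0.7]
width: 0.0333
finger_force: 30.0
```

Emit:
servo_tool([
  [1.1,-3.5,0,0],
  [2.6,-8,0,0],
  [4.2,-13,0,0],
  [5.8,-18,0,0],
  [7.4,-23,0,0],
  [9,-28,0,0],
  [10.2,-31.7,0,0],
  [10.7,-33.2,0,0],
])

```text
time: 18.55
tool_pos: [0.5437, 0.1273, 0.1468]
ee_rot: [-3.14, 0.004, 0.463]
wrist_force: [0.3, 0.0, -0.1]
width: 0.0332
finger_force: 30.0
```

Emit:
servo_tool([
  [0,0,0,0],
  [0,0,4,0],
  [0,0,8,0],
  [0,0,10,0],
  [0,0,10.7,0],
  [0,0,11.2,0],
  [0,0,11.2,0],
  [0,0,11.2,0],
])

```text
time: 19.55
tool_pos: [0.5463, 0.1256, 0.0386]
ee_rot: [3.141, -0.002, 0.461]
wrist_force: [-0.1, -0.2, -0.4]
width: 0.0335
finger_force: 30.0
```

Emit:
servo_tool([
  [0,0,0.1,0],
  [0,0,0.1,0],
  [0,0,0.1,0],
  [0,0,0.1,0],
  [0,0,0.1,0],
  [0,0,0.1,0],
  [0,0,0.1,0],
], claw=0)

```text
time: 20.42
tool_pos: [0.5455, 0.1256, 0.0364]
ee_rot: [3.142, 0.0, 0.461]
wrist_force: [0.5, 0.9, -0.1]
width: 0.0935
finger_force: 0.0
```

Emit:
servo_tool([
  [0,0,-3,0],
  [0,0,-8,0],
  [0,0,-12,0],
  [0,5,-13,0],
  [0,10,-13,0],
  [0,15,-13,0],
  [0,20,-13,0],
  [0,25,-13,0],
])

```text
time: 21.42
tool_pos: [0.6572, -0.0997, 0.1664]
ee_rot: [-3.142, -0.0, 0.461]
wrist_force: [0.9, 0.0, 0.1]
width: 0.0942
finger_force: 0.0
```

Emit:
servo_tool([
  [0,0,0,0],
  [0,0,0,0],
  [0,0,0,0],
  [0,0,0,0],
])

```text
time: 21.92
tool_pos: [0.6565, -0.097, 0.1669]
ee_rot: [3.141, -0.0, 0.463]
wrist_force: [0.0, 0.3, -0.0]
width: 0.0939
finger_force: 0.0
```

```bash
python3 - <<'E'
from h import *
tool()
for n in("top","side"): cv2.imwrite(f"pics/{n}3.png",snapshot(n))
a=cv2.imread("pics/top3.png")[120:290,160:500];b=cv2.imread("pics/side3.png")[120:370,190:460]
cv2.imwrite("pics/c3.png",np.vstack([cv2.resize(a,(600,300)),cv2.resize(b,(600,300))]))
E
```

```text
t 21.925 [ 0.6565 -0.097   0.1669] [ 3.141 -0.     0.463] w 0.0939 F [ 0.   0.3 -0. ]
```

View pics/c3.png

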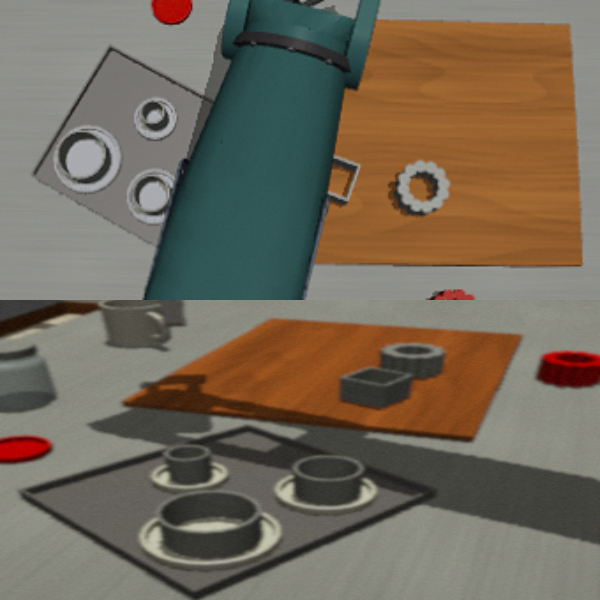

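All three rings stand upright in their own nests (side crop (187,465), (328,480) and (210,525)). The square and fluted cutters have not moved.

```bash
python3 -c "
from bench import *
print(close_job())"
```

```text
the job is handed in; nothing more can be done
None
```

I put the three round cutters in their matching nests, where the last pictures show them upright and centred, left the fluted and square cutters where they were, and handed the job in at about 22 s; no verdict came back.

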